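# Load the vacuum carving nest: pump off, plaster block in, pump on

### The job

The vacuum pump of the carving nest is running: throw the T-handle of its isolator over to off, then lower the oblong plaster block gently (do not drop it) into the nest's pocket, relief side up, so that it lies flat and fully home, and only then throw the handle back fully to on. The handle is on when it leans to the end with the two upright metal contact cheeks. Leave the other things on the bench where they are.

Things in the scene. Friction and masses are not known exactly. Their poses are not given: they have to be found in the camera images.
- isolator: Fixed grey isolator housing, can face any way, 150 (x) x 80 (y) x 35 mm high, origin at the centre of its underside, z up. Its handle swings in the housing's x-z plane on a hinge along its y axis, 50 mm above the bench over the origin. On its +x (ON) end stand two upright copper cheeks, 18 to 54 mm from the hinge, tops 69 mm above the bench; the -x (OFF) end is bare.
- handle (a joint): Isolator handle angle: 0 = fully OFF, leaning 0.75 rad from vertical to the housing's -x end; 0.75 = upright; 1.5 = fully ON, leaning 0.75 rad to +x, its copper blade between the cheeks. Starts ON. The crossbar is heavy: more than 0.15 rad past upright the handle falls by itself to that stop and stays; near upright it may stand, neither on nor off. About 4 N of level push at the crossbar moves it.
- handle_grip (a point): Centre of the handle's dark steel crossbar, a round bar 20 mm thick and 80 mm long, parallel to the housing's y axis, 90 mm from the hinge on a black arm 22 mm wide (y) and 12 mm thick. At either stop it is 61 mm to the side of the hinge and 116 mm above the bench; upright it is 140 mm above the bench. It can be pushed over by closed fingers or pinched from above.
- nest: Fixed aluminium carving nest, a plate 170 (x) x 120 (y) x 24 mm high, origin at the centre of its underside, with a rectangular pocket in its top, open upwards.
- nest_pocket (a point): Centre of the pocket's floor, 12 mm above the bench. The pocket is 118 mm along the nest's x, 70 mm along its y and 12 mm deep, with square edges: 4 mm of play on every side of the block.
- block: Loose oblong plaster block, 110 (x) x 62 (y) x 45 mm high, about 0.33 kg, with a low round relief (42 mm across, 8 mm high) in the middle of its top; origin at the centre of its underside. It starts flat on the bench, relief up, at any yaw; it fits the pocket either way round (half a turn makes no difference).
- tile: Bystander: loose square plaster tile, 85 x 85 x 22 mm, origin under its centre.
- puck: Bystander: loose round plaster disc, 72 mm across and 30 mm high, origin under its centre.
- tub: Bystander: open white plastic tub, 90 mm across the rim and 100 mm high, origin under its centre.
- spatula: Bystander: spatula lying on the bench, handle to its -x; origin under it.
There are look-alikes about, which are no part of the job. Leave any red look-alike of the block alone.

How it is judged (in metres and radians):
On the way, in this order (a step that is already met when the one before it is completed fails the run):
1. The handle is thrown fully to OFF while the block is still out of the nest (value of joint handle below 0.12 rad and horizontal distance between block and nest_pocket above 0.06 m), for 0.3 s.
2. The block lies flat and home in the pocket, relief up, with the handle still OFF (z of block in the frame of nest_pocket between -0.003 and 0.003 m and horizontal distance between block and nest_pocket below 0.008 m and angle between the x axis of block and the x axis of nest, either way round below 0.1 rad and angle between block's own z axis and vertical below 0.05 rad and linear speed of block below 0.02 m/s and value of joint handle below 0.12 rad), for 0.3 s.
3. The handle is thrown fully back to ON with the block home (z of block in the frame of nest_pocket between -0.003 and 0.003 m and horizontal distance between block and nest_pocket below 0.008 m and angle between the x axis of block and the x axis of nest, either way round below 0.1 rad and angle between block's own z axis and vertical below 0.05 rad and value of joint handle above 1.38 rad), for 0.3 s.
At the end, for the whole second after the job is handed in: The block rests in the pocket, relief up (tilt under 0.05 rad), its underside within 3 mm of the pocket floor, its centre within 8 mm of the pocket's and its long side within 0.1 rad of the nest's; the handle is ON (joint above 1.38); both are still (all of step 3 and linear speed of block below 0.02 m/s and velocity of joint handle below 0.1 rad/s); the robot touches nothing.
It fails at once if The block is dropped or slammed into the nest (faster than 0.5 m/s close over the pocket) (linear speed of block above 0.5 m/s and horizontal distance between block and nest_pocket below 0.05 m and z of block in the frame of nest_pocket below 0.04 m).
It fails at once if The block is pressed into the nest with more than 80 N (contact force between block and nest above 80 N).
It fails at once if A bystander (tile, puck, tub or spatula) is moved more than 30 mm (distance of any of tile, puck, tub, spatula from where it was at the start of the episode above 0.03 m).
It also fails if it takes over 64 s, if anything falls off the work surface, if the arm or the gripper's body presses on something with over 40 N, if the wrist force passes 120 N, or if a joint passes its speed limit or range.

### The arm

A 6-joint arm with a two-finger parallel gripper is mounted at the origin on the work surface. World frame = base frame: x ahead of the robot, y to its left, z up, the work surface at z = 0. Lengths are in mm, angles in rad, forces in N, time in s.
With the tool pointing down it reaches from about 275 to 1000 mm from the base axis. Payload 8.4 kg.
Tool frame: the origin (TCP) lies between the finger pads; the fingertips stand r.finger_overhang ahead of it and the grasp point (between the pads) is the TCP (r.finger_overhang is the distance from the TCP to the fingertips, in mm); z points along the fingers, y is the line along which they close (so a half turn about z gives the same grasp; the last joint's range is limited). The gripper opens to 85 mm and grips with 20 to 120 N. Pads are 22 mm wide; open, the fingers measure 114 mm over their backs; the gripper's body (76 mm by 85 mm) begins 54 mm behind the grasp point. The pads swing forward as they close: fully open they stand 13 mm farther back than shut.
Start: joints at [-1.283, 0.353, 1.633, -0, 1.155, -0.002], TCP at [178.599, -598.941, 212.181] pointing down, gripper open.
Joint ranges: [-2.63, 2.63], [-0.92, 2.1], [0.06, 2.66], [-1.3, 4.44], [0, 2.69], [-3.02, 3.02]. Speed limits (rad/s): [2.22, 2.22, 2.79, 3.14, 3.14, 3.14].

### API

Orientations are given as [roll, pitch, yaw] about the fixed x, y, z axes, in that order (R = Rz(yaw) Ry(pitch) Rx(roll)).
In Python, from rig import r, cams, sign_off gives the robot as it stands.
- The arm moves only by the shell command python3 -m crank 'ROWS' [FORCE]. ROWS is JSON, a list of rows, each a list of 7 numbers: the shift along the tool's x, y, z in m, then the turn, a rotation vector about the tool's x, y, z in rad, then the closure, from 0 (fully open) to 1 (shut). In form: [[dx, dy, dz, ax, ay, az, gripper], ...]. A call has 1 to 5 rows; each row is the pose to reach, as a shift and turn from the pose commanded when the call began, along the tool's axes at that moment; what a row does not reach only later rows make up. A row lasts 1/10 s, in which the tool goes at most 50 mm and 8.59 degrees, less where a joint would pass 70% of its speed; a pose out of reach is approached as far as the arm can. A call with a gripper value outside its range is refused whole. The fingers move at their own pace and stop on an object; FORCE is the grip in N (left out, the last holds). Time passes only in rows, so rows that repeat a pose let the fingers close. It gives the time, the measured TCP pose, the force, the opening and the grip force at its end, in the units of the state.
- r.sense(): the state, without advancing time (a new reading comes with each control period).
- cams.grab_frame(name): name is "scene" or "top"; returns a dict with "image" (400x640x3 uint8, red, green, blue), "fx", "fy", "cx", "cy" (pixels), "position" and "orientation" of the camera in the world. Camera axes: x right, y down, z forward; pixel columns grow to the right and rows downward; lengths in mm; the calibration is good to about 2 mm. A picture is of the moment at which its call begins. There is no depth.
- sign_off(): hands the job in; it is judged then, once.
The state is a dict: "clock": time; "qpos": joint angles; "qvel": joint speeds; "joint_efforts": joint torques, N m; "eef_pos": TCP position; "tcp_rot": TCP orientation; "contact_force": force on the tool from outside, world axes, zero at the start; "wrist_torque": the same for the moment, N m; "opening": opening from 0.0 (shut) to 1.0 (fully open); "grasp_force": force on a finger pad.
Only numpy, scipy, OpenCV 4.12 (cv2) and the standard library are available. Lean on these libraries where they do the work, as an engineer would, in place of code of your own. Each camera call takes 0.05 s, during which the arm holds its last target. There are 200 camera calls.

## Working session

There is one attempt and no reset: what is moved stays moved. The work goes in short steps, Python scripts to look and compute and a shell command to move; the robot and the scene stay as the last step left them, time stands still between calls to the robot, and variables do not carry over. Pictures are saved under pics/ and viewed, at most 10 in all, crops included, and the job is handed in when it is done.

```bash
ls; mkdir -p pics; python3 - <<'E'
from rig import r,cams
import cv2
print(r.finger_overhang, r.sense())
for n in("top","scene"):
    f=cams.grab_frame(n); cv2.imwrite(f"pics/{n}0.png",f["image"][:,:,::-1])
    print(n,{k:v for k,v in f.items() if k!="image"})
E
```

```text
pics
19.0 {'clock': 0.0, 'qpos': array([-1.28336960e+00,  3.53665040e-01,  1.63416776e+00, -3.41321414e-05,
        1.15514082e+00, -2.39509998e-03]), 'qvel': array([ 2.39159073e-04, -7.51998773e-04, -2.27783403e-05, -1.02453534e-04,
        2.51877856e-04, -1.90439288e-05]), 'joint_efforts': array([-1.17399992e-03, -6.05250120e+01, -3.42067158e+01,  3.40486474e-05,
        9.42953717e-03, -1.03868769e-05]), 'eef_pos': array([ 178.46282164, -598.45382663,  211.43674055]), 'tcp_rot': array([-3.14021162e+00,  2.78991632e-05,  2.89835648e-01]), 'contact_force': array([ 0.55888796, -0.47171421, -0.28788506]), 'wrist_torque': array([-0.01856703, -0.01262143,  0.06576143]), 'grasp_force': 0.0, 'opening': 1.0000798265962754}
top {'fx': 409.9066868316334, 'fy': 409.9066868316334, 'cx': 330.4112024262289, 'cy': 198.9255819818284, 'position': array([ 417.95853162,  -13.07854669, 1147.44949023]), 'orientation': array([-3.01386528e+00, -2.24155518e-03, -1.56407801e+00])}
scene {'fx': 495.13807170901765, 'fy': 495.13807170901765, 'cx': 320.16385089980844, 'cy': 206.2799098318749, 'position': array([1254.95321331, -751.43123534,  729.64136332]), 'orientation': array([-2.14468069, -0.01095682,  0.75291327])}
```

View pics/top0.png

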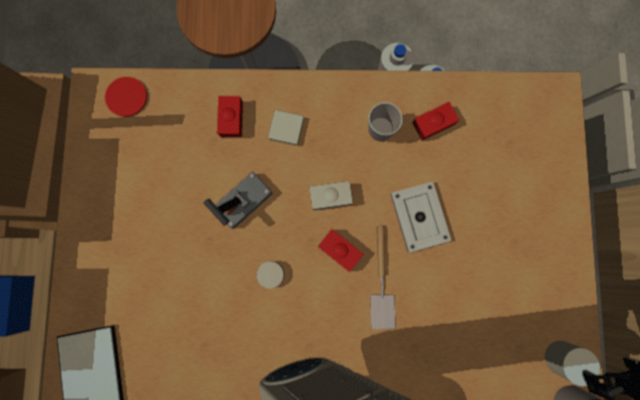

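View pics/scene0.png

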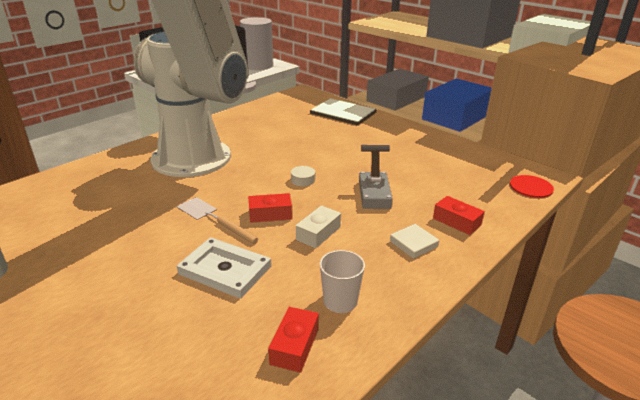

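The top view shows the block at (331,195), the nest at (421,216), the isolator at (240,202) with its crossbar at (216,211), the spatula at (382,280), and red look-alikes at (341,250), (229,116) and (437,121). Next I'll segment the block, nest and isolator.

```bash
cat > h.py <<'E'
import numpy as np,cv2
from scipy.spatial.transform import Rotation as R
def pose(f): return R.from_euler('xyz',f["orientation"]).as_matrix(),np.array(f["position"])
def cast(f,uv,z):
    M,p=pose(f); uv=np.atleast_2d(uv).astype(float)
    d=np.c_[(uv[:,0]-f["cx"])/f["fx"],(uv[:,1]-f["cy"])/f["fy"],np.ones(len(uv))]@M.T
    return p+d*((z-p[2])/d[:,2:])
def proj(f,P):
    M,p=pose(f); c=(np.atleast_2d(P)-p)@M
    return np.c_[c[:,0]/c[:,2]*f["fx"]+f["cx"],c[:,1]/c[:,2]*f["fy"]+f["cy"]]
def rect(f,box,mask,z):
    x0,y0,x1,y1=box; m=np.zeros_like(mask); m[y0:y1,x0:x1]=mask[y0:y1,x0:x1]
    cs,_=cv2.findContours(m,cv2.RETR_EXTERNAL,cv2.CHAIN_APPROX_NONE); c=max(cs,key=cv2.contourArea)
    w=cast(f,c[:,0],z)[:,:2].astype(np.float32); (cx,cy),(a,b),ang=cv2.minAreaRect(w)
    if a<b: a,b,ang=b,a,ang+90
    return np.round([cx,cy,a,b,ang],1),c
E
python3 - <<'E'
from h import *
from rig import cams
f=cams.grab_frame("top"); im=f["image"]; hsv=cv2.cvtColor(im,cv2.COLOR_RGB2HSV)
m=((hsv[...,1]<90)).astype(np.uint8)*255
print("nadir",proj(f,[[418,-13,0]]))
v=im[:,:,::-1].copy()
for n,b,z in(("block",(300,170,362,220),45),("nest",(380,170,465,262),24),("iso",(200,165,280,235),35),("puck",(250,255,290,292),30),("tile",(262,100,310,150),22)):
    q,c=rect(f,b,m,z); print(n,q)
    cv2.drawContours(v,[c],-1,(0,255,0),1)
o=np.vstack([cv2.resize(x[165:270,195:475],(800,300),interpolation=cv2.INTER_CUBIC) for x in(im[:,:,::-1],v)])
cv2.imwrite("pics/c1.png",o)
E
```

```text
nadir [[329.45664152 251.55322544]]
block [570.  -15.6 111.6  65.9  98.6]
nest [ 515.6 -262.8  172.8  125.9   16. ]
iso [563.3 238.3 156.4 108.  133.2]
puck [356.  146.2  71.4  69.9   1.2]
tile [767.  113.4  87.5  87.3 167.3]
```

View pics/c1.png

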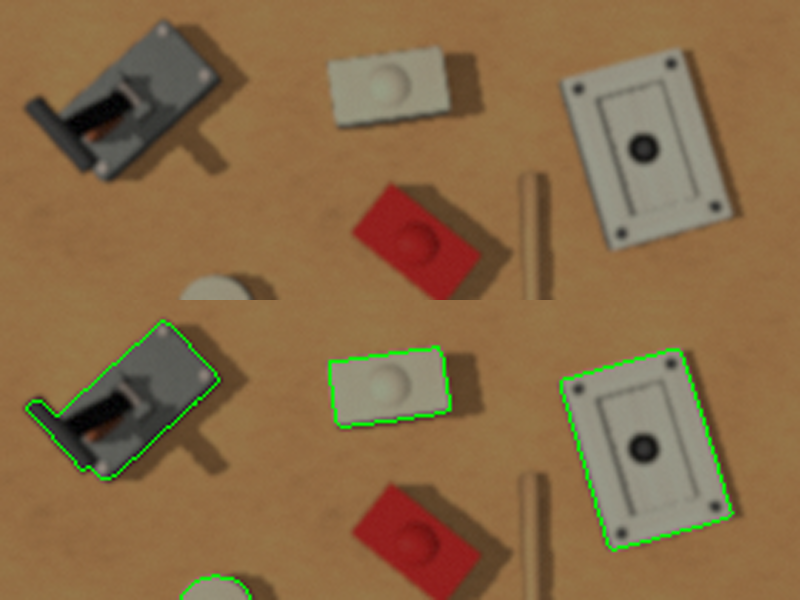

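The masks fit well, and the ON end points down-left in the image. The screws and the pocket hole will sharpen the poses, and from those I'll work out the first move.

```bash
cat >> h.py <<'E'
def delta(t,yawdeg):
    "shift in tool axes (m) and turn about tool z from measured pose to world target (mm, tool down)"
    from rig import r
    s=r.sense(); M=R.from_euler('xyz',s["tcp_rot"]); G=R.from_euler('xyz',[np.pi,0,np.radians(yawdeg)])
    d=M.inv().apply(np.array(t)-s["eef_pos"])/1000; w=(M.inv()*G).as_rotvec()
    print("t",round(s["clock"],2),"pos",s["eef_pos"].round(1),"d",d.round(4),"w",w.round(3),"F",np.round(s["contact_force"],1),"open",round(s["opening"],3))
E
python3 - <<'E'
from h import *
from rig import cams
f=cams.grab_frame("top")
u=lambda p:np.array(p)/800*280+[195,165]
n=cast(f,u([(578,89),(671,63),(715,206),(621,233)]),24); print("nest screws",n.mean(0), np.degrees(np.arctan2(*((n[0]+n[1]-n[2]-n[3])[1::-1]))),np.degrees(np.arctan2(*((n[0]+n[3]-n[1]-n[2])[1::-1]))),"hole",cast(f,u([(643,148)]),12))
s=cast(f,u([(163,30),(205,75),(102,168)]),36); o=(s[0]+s[2])/2; d=s[2]-s[1]; a=np.arctan2(d[1],d[0]); print("iso",o,np.degrees(a),np.linalg.norm(d),np.linalg.norm(s[0]-s[1]))
print("bar ends", cast(f,u([(35,105),(88,165)]),116).round(), "pred", o[:2]+61*np.array([np.cos(a),np.sin(a)]))
E
```

```text
nest screws [ 515.25755764 -264.4439611    24.        ] 15.723571494844023 106.12911540846305 hole [[ 515.4671245  -264.04431404   12.        ]]
iso [557.52093764 228.39337847  36.        ] 133.3063439442688 131.01151789341256 60.215817377224774
bar ends [[541. 297. 116.]
 [488. 248. 116.]] pred [515.68110293 272.78288434]
```

```bash
A='[[0.0275,-0.039,0,0,0,0,1],[0.055,-0.078,0,0,0,0,1],[0.0825,-0.117,0,0,0,0,1],[0.11,-0.156,0,0,0,0,1],[0.1375,-0.195,0,0,0,0,1]]'
python3 -m crank '[[0.0275,-0.039,0,0,0,0,1],[0.055,-0.078,0,0,0,0,1],[0.0825,-0.117,0,0,0,0,1],[0.11,-0.156,0,0,0,0,1],[0.1375,-0.195,0,0,0,0,1]]'
python3 -m crank '[[0.0275,-0.039,0,0,0,0,1],[0.055,-0.078,0,0,0,0,1],[0.0825,-0.117,0,0,0,0,1],[0.11,-0.156,0,0,0,0,1],[0.1375,-0.195,0,0,0,0,1]]'
python3 -m crank '[[0.0275,-0.039,0,0,0,0,1],[0.055,-0.078,0,0,0,0,1],[0.0825,-0.117,0,0,0,0,1],[0.11,-0.156,0,0,0,0,1],[0.1375,-0.195,0,0,0,0,1]]'
python3 -m crank '[[0.0275,-0.039,0,0,0,0,1],[0.055,-0.078,0,0,0,0,1],[0.0825,-0.117,0,0,0,0,1],[0.11,-0.156,0,0,0,0,1],[0.1375,-0.195,0,0,0,0,1]]'
python3 -m crank '[[0,0,0,0,0,-0.145,1],[0,0,0,0,0,-0.29,1],[0,0,0,0,0,-0.435,1],[0,0,0,0,0,-0.58,1],[0,0,0,0,0,-0.725,1]]'
python3 -m crank '[[0,0,0,0,0,-0.145,1],[0,0,0,0,0,-0.29,1],[0,0,0,0,0,-0.435,1],[0,0,0,0,0,-0.58,1],[0,0,0,0,0,-0.725,1]]'
python3 -m crank '[[0,0,0,0,0,-0.145,1],[0,0,0,0,0,-0.29,1],[0,0,0,0,0,-0.435,1],[0,0,0,0,0,-0.587,1],[0,0,0,0,0,-0.587,1]]'
python3 -c "
from h import *
delta([484,306,120],133.2)"
```

```text
clock: 0.7
eef_pos: [254.8, -370.9, 212.0]
tcp_rot: [-3.142, -0.0, 0.289]
contact_force: [0.0, 0.0, -0.3]
opening: 0.144
grasp_force: 0.0
clock: 1.2
eef_pos: [330.8, -144.9, 212.4]
tcp_rot: [3.141, -0.001, 0.289]
contact_force: [0.8, -0.6, -0.2]
opening: -0.004
grasp_force: 0.0
clock: 1.7
eef_pos: [406.9, 81.7, 212.4]
tcp_rot: [3.141, -0.001, 0.29]
contact_force: [0.1, -0.6, 0.3]
opening: -0.001
grasp_force: 0.0
clock: 2.2
eef_pos: [482.9, 307.8, 212.0]
tcp_rot: [3.141, 0.0, 0.29]
contact_force: [1.2, -0.8, 0.3]
opening: 0.003
grasp_force: 0.0
clock: 2.7
eef_pos: [482.6, 305.7, 211.9]
tcp_rot: [-3.141, 0.0, 1.021]
contact_force: [-0.1, 0.8, -0.5]
opening: 0.004
grasp_force: 0.0
clock: 3.2
eef_pos: [482.6, 305.6, 212.0]
tcp_rot: [-3.141, 0.0, 1.746]
contact_force: [0.5, 0.9, -0.0]
opening: 0.001
grasp_force: 0.0
clock: 3.7
eef_pos: [482.7, 305.6, 212.1]
tcp_rot: [-3.141, -0.0, 2.329]
contact_force: [-0.4, 0.5, 0.4]
opening: -0.002
grasp_force: 0.0
t 3.7 pos [482.7 305.6 212.1] d [-0.0006  0.0013  0.0921] w [-0.    -0.     0.004] F [-0.4  0.5  0.4] open -0.002
```

```bash
python3 -m crank '[[0,0.001,0.03,0,0,0,1],[0,0.001,0.06,0,0,0,1],[0,0.001,0.085,0,0,0,1],[0,0.001,0.092,0,0,0,1],[0,0.001,0.092,0,0,0,1]]'
python3 -m crank '[[-0.012,0,0,0,0,0,1],[-0.024,0,0,0,0,0,1],[-0.036,0,0,0,0,0,1],[-0.048,0,0,0,0,0,1],[-0.06,0,0,0,0,0,1]]'
python3 -m crank '[[-0.012,0,0,0,0,0,1],[-0.024,0,0,0,0,0,1],[-0.036,0,0,0,0,0,1],[-0.048,0,0,0,0,0,1],[-0.06,0,0,0,0,0,1]]'
python3 -m crank '[[-0.004,0,0,0,0,0,1],[-0.004,0,0,0,0,0,1],[-0.004,0,-0.03,0,0,0,1],[-0.004,0,-0.06,0,0,0,1],[-0.004,0,-0.1,0,0,0,1]]'
python3 - <<'E'
from h import *
from rig import cams
f=cams.grab_frame("scene"); cv2.imwrite("pics/s1.png",cv2.resize(f["image"][100:300,250:550,::-1],(750,500)))
delta([571,-15,212],98.6)
E
```

```text
clock: 4.2
eef_pos: [483.0, 306.1, 119.4]
tcp_rot: [-3.14, -0.0, 2.324]
contact_force: [-0.6, 0.1, -0.4]
opening: -0.001
grasp_force: 0.0
clock: 4.7
eef_pos: [525.8, 261.7, 120.6]
tcp_rot: [3.141, 0.0, 2.326]
contact_force: [0.6, -0.0, 0.5]
opening: -0.004
grasp_force: 0.0
clock: 5.2
eef_pos: [566.5, 218.3, 120.1]
tcp_rot: [-3.141, -0.0, 2.327]
contact_force: [0.1, -0.3, -0.3]
opening: 0.002
grasp_force: 0.0
clock: 5.7
eef_pos: [567.2, 216.2, 219.9]
tcp_rot: [-3.139, -0.001, 2.327]
contact_force: [0.7, 0.2, 0.5]
opening: -0.001
grasp_force: 0.0
t 5.75 pos [570.7 217.6 227.9] d [-0.1693 -0.1595  0.0153] w [0.007 0.    0.606] F [1.6 0.2 5.2] open 0.002
```

View pics/s1.png

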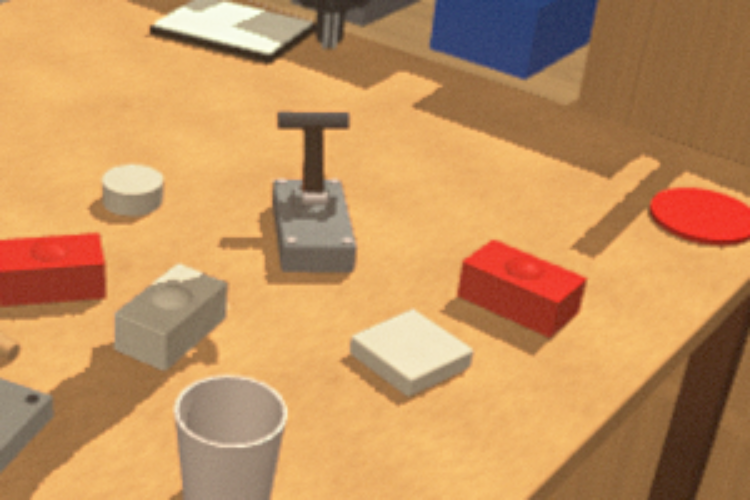

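The handle looks as it did before (bar at crop (313,120)), so I'll check it by projecting the modelled bar poses.

```bash
python3 - <<'E'
from h import *
from rig import cams,r
f=cams.grab_frame("scene")
a=np.radians(133.2); u=np.array([np.cos(a),np.sin(a),0]); o=np.array([557.5,228.4,0])
for n,x,z in(("ON",61,116),("UP",0,140),("OFF",-61,116)): print(n,proj(f,o+u*x+[0,0,z]).round())
s=r.sense();print("tcp",proj(f,s["eef_pos"]).round(), s["eef_pos"].round(1),s["contact_force"].round(1))
t=cams.grab_frame("top")
for n,x,z in(("ON",61,116),("UP",0,140),("OFF",-61,116)): print(n,proj(t,o+u*x+[0,0,z]).round())
cv2.imwrite("pics/t1.png",np.hstack([cv2.resize(f["image"][60:260,280:480,::-1],(400,400)),cv2.resize(t["image"][120:280,160:320,::-1],(400,400))]))
E
```

```text
ON [[375. 148.]]
UP [[378. 150.]]
OFF [[380. 169.]]
tcp [[382. 123.]] [571.1 217.7 225.8] [0.1 0.3 0.2]
ON [[217. 212.]]
UP [[233. 194.]]
OFF [[253. 179.]]
```

View pics/t1.png

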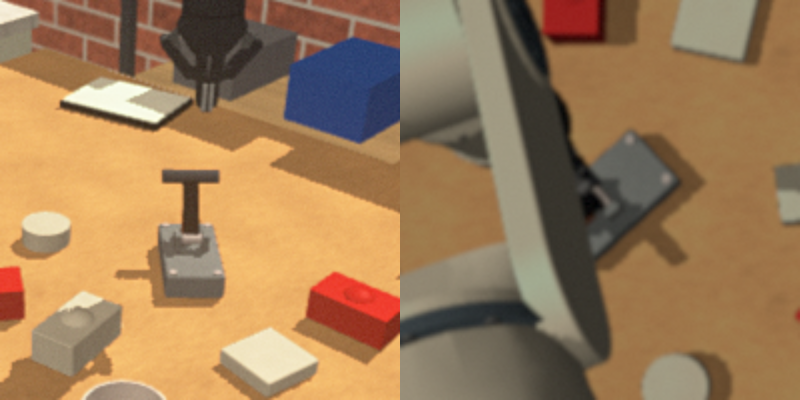

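```bash
python3 - <<'E'
from h import *
from rig import cams,r
print(r.finger_overhang,{k:np.round(v,3) for k,v in r.sense().items()})
f=cams.grab_frame("scene");t=cams.grab_frame("top")
print({k:np.round(v,3) for k,v in r.sense().items() if k in("eef_pos","clock","qpos")})
for z in(170,207,226,250,265,280): print(z,proj(f,[571,218,z]).round(1),proj(t,[571,218,z]).round(1), cast(f,[383.5,114],z).round())
cv2.imwrite("pics/t2.png",np.hstack([cv2.resize(f["image"][60:160,330:430,::-1],(400,400)),cv2.resize(t["image"][140:240,190:290,::-1],(400,400))]))
E
```

```text
19.0 {'clock': np.float64(5.85), 'qpos': array([ 0.362,  0.317,  1.66 ,  0.   ,  1.16 , -0.395]), 'qvel': array([-0.001,  0.041,  0.056, -0.   , -0.021, -0.002]), 'joint_efforts': array([-1.0600e-01, -6.0500e+01, -3.6256e+01, -9.0000e-03,  2.9900e-01,
       -2.0000e-03]), 'eef_pos': array([569.905, 217.22 , 223.14 ]), 'tcp_rot': array([3.137e+00, 2.000e-03, 2.327e+00]), 'contact_force': array([-0.165, -0.951, -0.569]), 'wrist_torque': array([ 0.005,  0.035, -0.046]), 'grasp_force': np.float64(0.0), 'opening': np.float64(0.002)}
{'clock': np.float64(5.95), 'qpos': array([ 0.361,  0.32 ,  1.663,  0.   ,  1.159, -0.395]), 'eef_pos': array([568.007, 216.368, 219.873])}
170 [[380.6 142.5]] [[234.1 186.9]] [[460. 378. 170.]]
207 [[381.7 129.4]] [[230.4 184.5]] [[512. 303. 207.]]
226 [[382.3 122.5]] [[228.4 183.1]] [[539. 265. 226.]]
250 [[383.  113.6]] [[225.8 181.3]] [[573. 217. 250.]]
265 [[383.5 108. ]] [[224.1 180.1]] [[595. 186. 265.]]
280 [[384.  102.2]] [[222.3 178.9]] [[616. 156. 280.]]
```

View pics/t2.png

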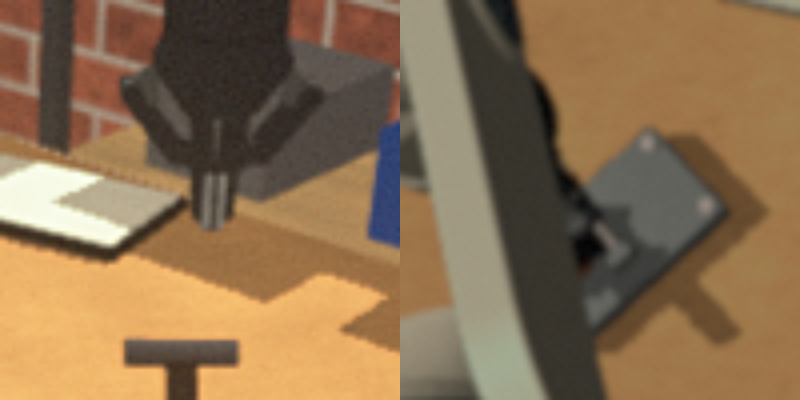

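The picture puts the fingertip at (383,117), while the reported pose predicts (381,131). That suggests the tip is about 35 mm higher than assumed, which would explain passing over the bar. I'll check it beside the isolator, close to the bench.

```bash
python3 -m crank '[[0.03,0,0,0,0,0,1],[0.06,0,0,0,0,0,1],[0.09,0,0,0,0,0,1],[0.12,0,0,0,0,0,1],[0.13,0,0,0,0,0,1]]' >/dev/null
python3 -m crank '[[0,0,0.03,0,0,0,1],[0,0,0.06,0,0,0,1],[0,0,0.09,0,0,0,1],[0,0,0.12,0,0,0,1],[0,0,0.15,0,0,0,1]]' | head -4
python3 -m crank '[[0,0,0.01,0,0,0,1],[0,0,0.02,0,0,0,1],[0,0,0.03,0,0,0,1],[0,0,0.036,0,0,0,1],[0,0,0.036,0,0,0,1]]' | head -4
python3 - <<'E'
from h import *
from rig import cams,r
f=cams.grab_frame("scene");t=cams.grab_frame("top");s=r.sense();p=s["eef_pos"]
print(p,s["tcp_rot"],s["contact_force"])
v=f["image"][:,:,::-1].copy();w=t["image"][:,:,::-1].copy()
for k in(0,-19): 
    for im,g in((v,f),(w,t)): 
        q=proj(g,p+[0,0,k])[0]; print(q.round(1)); cv2.circle(im,tuple(int(a) for a in q.round()),1,(0,255,0),-1)
cv2.imwrite("pics/t3.png",np.hstack([cv2.resize(v[90:220,310:440],(400,400)),cv2.resize(w[140:270,150:280],(400,400))]))
E
```

```text
clock: 6.95
eef_pos: [478.8, 310.0, 68.0]
tcp_rot: [-3.14, -0.0, 2.327]
contact_force: [-0.4, 0.4, -1.2]
clock: 7.45
eef_pos: [479.3, 310.7, 34.0]
tcp_rot: [-3.141, -0.0, 2.327]
contact_force: [-1.9, -0.6, -0.1]
[479.75950542 310.98721119  34.75399193] [3.14074812e+00 1.49834364e-04 2.32677502e+00] [-0.54124418 -0.61544415 -0.8604063 ]
[371.6 164.8]
[210.1 227.8]
[371.2 170.4]
[212.1 228.2]
```

View pics/t3.png

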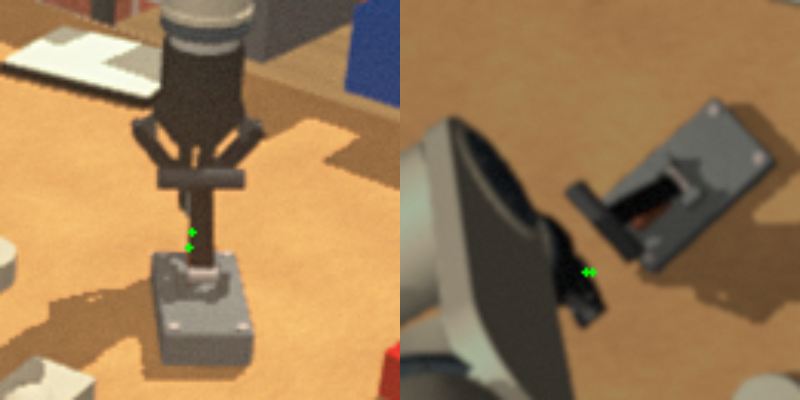

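The top view shows the handle still ON and the fingers in the right place in x and y. The tip shows at scene (371,161), where (371,170) is predicted. A gentle touch on the bench will settle the true tip height.

```bash
python3 -m crank '[[0,0,0.003,0,0,0,1],[0,0,0.006,0,0,0,1],[0,0,0.009,0,0,0,1],[0,0,0.012,0,0,0,1],[0,0,0.012,0,0,0,1]]' | sed -n '2p;4p'
python3 -m crank '[[0,0,0.001,0,0,0,1],[0,0,0.002,0,0,0,1],[0,0,0.003,0,0,0,1],[0,0,0.004,0,0,0,1]]' | sed -n '2p;4p'
```

```text
eef_pos: [479.1, 310.6, 21.7]
contact_force: [-0.4, 0.0, -0.1]
eef_pos: [479.4, 310.8, 18.2]
contact_force: [-0.3, 0.6, 0.3]
```

```bash
python3 -m crank '[[0,0,0.001,0,0,0,1],[0,0,0.002,0,0,0,1],[0,0,0.003,0,0,0,1]]' | sed -n '2p;4p'
python3 -m crank '[[0,0,0.001,0,0,0,1],[0,0,0.002,0,0,0,1],[0,0,0.003,0,0,0,1]]' | sed -n '2p;4p'
```

```text
eef_pos: [479.4, 310.8, 15.1]
contact_force: [-1.1, 0.5, 0.9]
eef_pos: [479.4, 310.8, 12.1]
contact_force: [0.3, 0.0, -0.5]
```

```bash
python3 -m crank '[[0,0,0.002,0,0,0,1],[0,0,0.004,0,0,0,1],[0,0,0.005,0,0,0,1]]' | sed -n '2p;4p'
python3 -m crank '[[0,0,0.002,0,0,0,1],[0,0,0.004,0,0,0,1],[0,0,0.005,0,0,0,1]]' | sed -n '2p;4p'
python3 -m crank '[[0,0,0.001,0,0,0,1],[0,0,0.002,0,0,0,1],[0,0,0.003,0,0,0,1]]' | sed -n '2p;4p'
python3 - <<'E'
from h import *
from rig import cams,r
f=cams.grab_frame("scene");p=r.sense()["eef_pos"]
v=f["image"]
q=proj(f,p+[0,0,-19])[0]; print(p,q)
g=cv2.cvtColor(v,cv2.COLOR_RGB2GRAY)
for y in range(150,184,2): print(y,g[y,360:380])
E
```

```text
eef_pos: [479.3, 310.7, 6.9]
contact_force: [-0.6, 0.8, 0.6]
eef_pos: [479.3, 310.7, 1.9]
contact_force: [-0.3, -0.4, -0.5]
eef_pos: [479.4, 310.8, -0.8]
contact_force: [0.3, 0.1, 0.2]
[479.3128917  310.7099814   -1.00282201] [370.21464606 180.69867607]
150 [62 62 64 63 62 67 68 64 67 64 66 61 57 55 54 54 60 59 57 58]
152 [ 43  56  60  59  70 112 131  78  57  57  53  51  55  49  56  56  52  51
  51  60]
154 [78 47 55 53 55 55 53 51 59 64 57 53 58 53 53 57 52 54 56 53]
156 [184 131  73  60  53  59  51  58  53  59  61  58  53  59  58  48  57  54
  54  52]
158 [196 196 186 161 154 157 118  73  57  56  51  50  55  55  47  53  54  51
  54  99]
160 [192 188 194 194 192 196 185 113  53  60  86  95  58  59  47  54  54  52
  60 135]
162 [194 190 191 186 188 192 180 105  57  73 101  89  61  54  58  56  56  52
  49 128]
164 [188 190 189 190 193 192 176  80  51  81 109  92  49  52  55  61  57  53
  59 134]
166 [182 186 186 183 186 188 171 102  55  83 115  84  48  54  55  52  57  52
  59 123]
168 [185 183 182 181 182 181 186 167  94  94 114  75  53  53  59  54  64  54
  53 129]
170 [190 184 180 175 179 181 182 187 182 155 127  75  55  60  55  56  56  54
  55  98]
172 [114 118 135 131 123 102 104 101 102 103  93  71  49  62  59  59  55  51
  61  69]
174 [ 97  95  98  96  98  98 100 106 120 106  93  65  52  52  60  54  53  49
  55  70]
176 [ 98  97 105 101  98  99  90 114 155 158 144  93  95  74  77  76  75  68
  71 108]
178 [ 92  99  94 103 100 100 100  96 117 120 134 164 194 192 192 194 196 196
 194 192]
180 [ 86  99 102 105  99 102  93  89  94  92  98 122 133 135 135 132 130 130
 129 132]
182 [ 85  97 100 102 104  95  94  88  89  92  89  87  93  95 101 124 140 140
 145 135]
```

```bash
python3 -m crank '[[0,0,0.002,0,0,0,1],[0,0,0.004,0,0,0,1],[0,0,0.006,0,0,0,1],[0,0,0.008,0,0,0,1]]' | sed -n '2p;4p'
python3 -m crank '[[0,0,0.001,0,0,0,1],[0,0,0.002,0,0,0,1],[0,0,0.003,0,0,0,1]]' | sed -n '2p;4p'
python3 -m crank '[[0,0,0.001,0,0,0,1],[0,0,0.002,0,0,0,1]]' | sed -n '2p;4p'
```

```text
eef_pos: [479.4, 310.7, -9.0]
contact_force: [-0.4, 0.3, -0.1]
eef_pos: [479.4, 310.8, -11.9]
contact_force: [-0.7, -0.4, 0.5]
eef_pos: [479.4, 310.8, -13.9]
contact_force: [-0.3, -0.5, 0.1]
```

```bash
python3 -m crank '[[0,0,0.001,0,0,0,1],[0,0,0.002,0,0,0,1]]' | sed -n '1,2p;4p'
python3 -m crank '[[0,0,0.001,0,0,0,1],[0,0,0.002,0,0,0,1]]' | sed -n '2p;4p'
python3 -m crank '[[0,0,0.001,0,0,0,1],[0,0,0.0015,0,0,0,1]]' | sed -n '2p;4p'
python3 -m crank '[[0,0,0.001,0,0,0,1],[0,0,0.0015,0,0,0,1]]' | sed -n '2p;4p'
```

```text
clock: 11.1
eef_pos: [479.4, 310.8, -15.9]
contact_force: [-0.2, -0.1, -0.2]
eef_pos: [479.4, 310.7, -17.9]
contact_force: [-0.0, -0.3, -0.6]
eef_pos: [479.4, 310.8, -19.0]
contact_force: [-2.1, -2.1, 12.0]
eef_pos: [479.4, 310.8, -19.1]
contact_force: [-8.2, -3.0, 29.2]
```

The tip touches the bench at a reported z of -18.5, so the reported z reads 37.5 mm low; both views agree with this and show x and y fine. I'll subtract that offset from every target and repeat the throw.

```bash
python3 -m crank '[[0,0,-0.02,0,0,0,1],[0,0,-0.05,0,0,0,1],[0,0,-0.08,0,0,0,1],[0,0,-0.102,0,0,0,1],[0,0,-0.102,0,0,0,1]]' | sed -n '2p;4p'
python3 -m crank '[[-0.012,0,0,0,0,0,1],[-0.024,0,0,0,0,0,1],[-0.036,0,0,0,0,0,1],[-0.048,0,0,0,0,0,1],[-0.06,0,0,0,0,0,1]]'| sed -n '2p;4p'
python3 -m crank '[[-0.012,0,0,0,0,0,1],[-0.024,0,0,0,0,0,1],[-0.036,0,0,0,0,0,1],[-0.048,0,0,0,0,0,1],[-0.06,0,0,0,0,0,1]]'| sed -n '2p;4p'
python3 -m crank '[[-0.004,0,0,0,0,0,1],[-0.004,0,0,0,0,0,1],[-0.004,0,0,0,0,0,1],[-0.004,0,-0.03,0,0,0,1],[-0.004,0,-0.07,0,0,0,0]]'| sed -n '2p;4p'
python3 - <<'E'
from h import *
from rig import cams
f=cams.grab_frame("scene"); v=f["image"]; g=cv2.cvtColor(v,cv2.COLOR_RGB2GRAY)
for n,p in(("ON",(375,148)),("OFF",(380,169))): print(n,g[p[1]-2:p[1]+3,p[0]-12:p[0]+13:6])
delta([571,-15,190],98.6)
E
```

```text
eef_pos: [481.2, 312.0, 84.3]
contact_force: [0.2, 0.6, 0.8]
eef_pos: [520.7, 266.3, 80.4]
contact_force: [-3.7, 4.0, 4.6]
eef_pos: [562.4, 222.4, 81.0]
contact_force: [-0.8, -0.3, 0.6]
eef_pos: [562.4, 220.3, 149.9]
contact_force: [-0.0, 0.4, 0.3]
ON [[189 184 189 185 192]
 [187 184 190 185 192]
 [189 182 188 186 191]
 [190 184 192 185 190]
 [191 186 194 189 192]]
OFF [[77 77 88 93 94]
 [80 81 90 88 91]
 [76 77 78 80 77]
 [77 74 71 78 72]
 [68 73 75 66 68]]
t 13.75 pos [566.6 222.  158. ] d [-0.1754 -0.1593 -0.0325] w [0.006 0.    0.607] F [3.6 0.7 5.9] open 0.246
```

```bash
python3 -m crank '[[-0.035,-0.032,0,0,0,0.12,0],[-0.07,-0.064,0,0,0,0.24,0],[-0.105,-0.096,0,0,0,0.36,0],[-0.14,-0.128,0,0,0,0.48,0],[-0.175,-0.159,0,0,0,0.604,0]]'| sed -n '2p;4p'
python3 -m crank '[[0,0,0,0,0,0,0],[0,0,0,0,0,0,0]]'| sed -n '1,5p'
python3 - <<'E'
from h import *
from rig import cams
delta([571,-15.6,0],98.6)
f=cams.grab_frame("top");v=f["image"][150:250,280:380,::-1];s=cams.grab_frame("scene");w=s["image"][130:260,250:380,::-1]
cv2.imwrite("pics/t4.png",np.hstack([cv2.resize(v,(400,400)),cv2.resize(w,(400,400))]))
E
```

```text
eef_pos: [568.5, -17.1, 151.4]
contact_force: [0.4, -0.4, -0.4]
clock: 14.45
eef_pos: [568.7, -16.4, 151.2]
tcp_rot: [3.141, -0.0, 1.722]
contact_force: [-0.2, -0.1, 0.5]
opening: 0.998
t 14.45 pos [568.7 -16.4 151.2] d [0.0004 0.0023 0.1512] w [ 0.    -0.     0.001] F [-0.2 -0.1  0.5] open 0.998
```

View pics/t4.png

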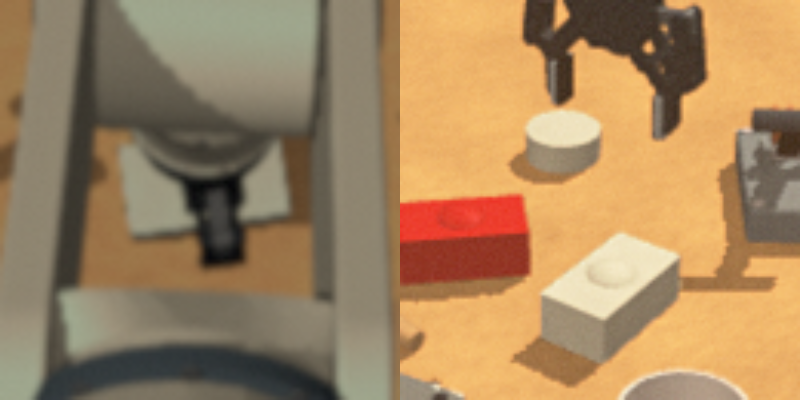

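Both views show the open fingers straddling the block with the right yaw. Down, grip, lift.

```bash
python3 -m crank '[[0,0.002,0.03,0,0,0,0],[0,0.002,0.07,0,0,0,0],[0,0.002,0.1,0,0,0,0],[0,0.002,0.125,0,0,0,0],[0,0.002,0.135,0,0,0,0]]'| sed -n '2p;4p'
python3 -m crank '[[0,0,0.007,0,0,0,0],[0,0,0.014,0,0,0,0],[0,0,0.0195,0,0,0,0],[0,0,0.0195,0,0,0,0]]'| sed -n '2p;4p'
python3 -m crank '[[0,0,0,0,0,0,0.15],[0,0,0,0,0,0,0.25],[0,0,0,0,0,0,0.35],[0,0,0,0,0,0,0.45],[0,0,0,0,0,0,0.6]]' 50
python3 -m crank '[[0,0,0,0,0,0,0.6],[0,0,0,0,0,0,0.6],[0,0,-0.01,0,0,0,0.6],[0,0,-0.03,0,0,0,0.6],[0,0,-0.05,0,0,0,0.6]]' 50
python3 -m crank '[[0,0,-0.02,0,0,0,0.6],[0,0,-0.04,0,0,0,0.6],[0,0,-0.05,0,0,0,0.6],[0,0,-0.05,0,0,0,0.6],[0,0,-0.05,0,0,0,0.6]]' 50
python3 -c "
from h import *
delta([515.4,-264.2,75],16)"
```

```text
eef_pos: [569.1, -13.8, 13.8]
contact_force: [-0.1, 0.3, 0.0]
eef_pos: [570.9, -15.5, -3.2]
contact_force: [0.1, -0.5, -0.0]
clock: 15.95
eef_pos: [571.3, -15.7, -2.5]
tcp_rot: [3.14, 0.0, 1.723]
contact_force: [-1.5, -0.4, 6.6]
opening: 0.716
grasp_force: 55.0
clock: 16.45
eef_pos: [570.1, -15.6, 47.2]
tcp_rot: [-3.14, -0.0, 1.723]
contact_force: [1.1, 0.6, -3.8]
opening: 0.71
grasp_force: 55.9
clock: 16.95
eef_pos: [570.4, -15.6, 96.3]
tcp_rot: [-3.141, -0.0, 1.723]
contact_force: [-0.1, -0.5, -3.2]
opening: 0.714
grasp_force: 56.1
t 16.95 pos [570.4 -15.6  96.3] d [-0.2374 -0.092   0.0213] w [-0.     0.     1.444] F [-0.1 -0.5 -3.2] open 0.714
```

```bash
python3 -m crank '[[-0.024,-0.009,0,0,0,0.144,0.6],[-0.048,-0.018,0,0,0,0.288,0.6],[-0.072,-0.027,0,0,0,0.432,0.6],[-0.096,-0.036,0,0,0,0.576,0.6],[-0.119,-0.046,0,0,0,0.722,0.6]]' 50| sed -n '2p;4p'
python3 -c "
from h import *
delta([515.4,-264.2,75],16)"
```

```text
eef_pos: [542.3, -140.9, 95.3]
contact_force: [0.1, 0.6, -3.3]
t 17.45 pos [ 542.3 -140.9   95.3] d [-0.118   0.0446  0.0203] w [-0.002  0.001  0.716] F [ 0.1  0.6 -3.3] open 0.717
```

```bash
python3 -m crank '[[-0.024,0.009,0,0,0,0.144,0.6],[-0.048,0.018,0,0,0,0.288,0.6],[-0.072,0.027,0,0,0,0.432,0.6],[-0.096,0.036,0,0,0,0.576,0.6],[-0.118,0.0445,0,0,0,0.718,0.6]]' 50| sed -n '2p;4p'
python3 -m crank '[[0,0,0.02,0,0,0,0.6],[0,0,0.04,0,0,0,0.6],[0,0,0.05,0,0,0,0.6],[0,0,0.05,0,0,0,0.6]]' 50| sed -n '2p;4p'
python3 - <<'E'
from h import *
from rig import cams
delta([515.4,-264.2,8.5],16)
s=cams.grab_frame("scene");t=cams.grab_frame("top")
o=np.hstack([cv2.resize(s["image"][190:310,150:310,::-1],(533,400),interpolation=cv2.INTER_CUBIC),cv2.resize(t["image"][165:275,375:475,::-1],(267,400))])
cv2.imwrite("pics/t5.png",o)
E
```

```text
eef_pos: [515.9, -264.2, 95.2]
contact_force: [0.3, 0.2, -4.8]
eef_pos: [515.5, -262.6, 44.4]
contact_force: [0.1, 0.4, -3.6]
t 18.35 pos [ 515.5 -262.6   44.4] d [-0.0004  0.0016  0.0359] w [-0.003  0.003  0.004] F [ 0.1  0.4 -3.6] open 0.714
```

View pics/t5.png

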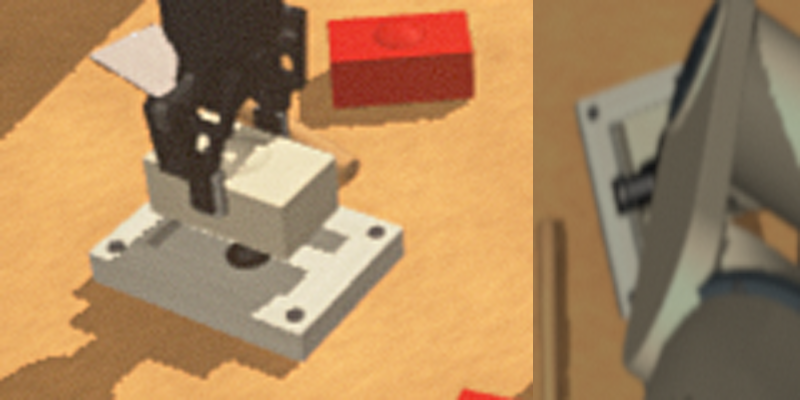

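The block hangs level over the pocket. I'll check its corners numerically: the near bottom corner at scene (235.5,267.4) and the right top corner at (251.4,238).

```bash
python3 - <<'E'
from h import *
from rig import cams,r
f=cams.grab_frame("scene");p=r.sense()["eef_pos"];print(p)
a=np.radians(16);x=np.array([np.cos(a),np.sin(a),0]);y=np.array([-np.sin(a),np.cos(a),0])
c=np.array([p[0],p[1],p[2]+3.5])
for sx,sy in((1,-1),(1,1),(-1,-1)):
  for z in(0,45): print(sx,sy,z,proj(f,c+55*sx*x+31*sy*y+[0,0,z]).round(1), (proj(f,c+60*sx*x+31*sy*y+[0,0,z])-proj(f,c+55*sx*x+31*sy*y+[0,0,z])).round(1))
n=np.array([515.4,-264.2,24])
for sx,sy in((1,-1),(1,1),(-1,-1)): print("nest",proj(f,n+85*sx*x+60*sy*y).round(1))
g=cv2.resize(f["image"][190:310,150:310],(533,400))
m=cv2.cvtColor(g,cv2.COLOR_RGB2GRAY)
print(m[235:285:4,260:310:6])
E
```

```text
[ 517.5591054  -263.49619701   47.06913065]
1 -1 0 [[236.3 267.9]] [[2.  0.7]]
1 -1 45 [[234.6 251.1]] [[2.  0.7]]
1 1 0 [[252.7 251.9]] [[1.9 0.7]]
1 1 45 [[251.4 235.4]] [[1.9 0.6]]
-1 -1 0 [[195.  252.8]] [[-1.8 -0.7]]
-1 -1 45 [[192.3 236.2]] [[-1.8 -0.6]]
nest [[240.2 289.9]]
nest [[270.9 257.7]]
nest [[176.4 265.3]]
[[141 142 142 142 132 121 120 123 119]
 [139 139 141 142 135 123 121 120 126]
 [141 140 142 141 135 122 126 137 150]
 [138 142 143 143 131 120 147 200 213]
 [ 89 129 137 145 135 132 190 228 227]
 [ 54  67 153 163 149 165 222 227 227]
 [ 50  76 188 204 198 211 227 225 225]
 [ 72 114 167 181 224 227 227 225 225]
 [125 140 142 137 159 180 220 226 224]
 [145 145 141 139 139 141 147 186 226]
 [143 145 142 142 141 139 132 149 225]
 [142 141 143 145 142 142 139 159 226]
 [145 143 145 144 143 140 154 205 226]]
```

```bash
python3 -m crank '[[0,0.0005,0.006,0,0,0,0.6],[0,0.0005,0.012,0,0,0,0.6],[0,0.0005,0.018,0,0,0,0.6],[0,0.0005,0.022,0,0,0,0.6],[0,0.0005,0.022,0,0,0,0.6]]' 50| sed -n '2,4p'
python3 -m crank '[[0,0,0.002,0,0,0,0.6],[0,0,0.004,0,0,0,0.6],[0,0,0.006,0,0,0,0.6]]' 50| sed -n '2,4p'
python3 -c "
from h import *
delta([515.4,-264.2,8.5],16)"
```

```text
eef_pos: [516.8, -263.7, 23.9]
tcp_rot: [-3.141, 0.001, 0.283]
contact_force: [0.4, -0.3, -3.4]
eef_pos: [517.4, -264.1, 18.7]
tcp_rot: [3.141, -0.0, 0.283]
contact_force: [0.1, 0.4, -3.3]
t 19.3 pos [ 517.4 -264.1   18.7] d [-0.0019 -0.0004  0.0102] w [ 0.    -0.     0.004] F [ 0.1  0.4 -3.3] open 0.715
```

```bash
python3 -m crank '[[-0.0015,0,0.0015,0,0,0,0.6],[-0.0015,0,0.003,0,0,0,0.6],[-0.0015,0,0.0045,0,0,0,0.6],[-0.0015,0,0.006,0,0,0,0.6]]' 50| sed -n '2p;4p'
python3 -m crank '[[0,0,0.001,0,0,0,0.6],[0,0,0.002,0,0,0,0.6],[0,0,0.003,0,0,0,0.6]]' 50| sed -n '2p;4p'
```

```text
eef_pos: [515.9, -264.4, 12.6]
contact_force: [-0.5, 0.9, -3.7]
eef_pos: [515.9, -264.4, 9.7]
contact_force: [-0.3, -0.5, -3.7]
```

```bash
python3 -m crank '[[0,0,0.0005,0,0,0,0.6],[0,0,0.001,0,0,0,0.6]]' 50| sed -n '2p;4p'
```

```text
eef_pos: [515.9, -264.4, 9.5]
contact_force: [-5.1, 3.2, 13.5]
```

Contact came at the expected height, so the block is home. Release and rise.

```bash
python3 -m crank '[[0,0,-0.0005,0,0,0,0.25],[0,0,-0.0005,0,0,0,0.15],[0,0,-0.0005,0,0,0,0],[0,0,-0.0005,0,0,0,0],[0,0,-0.0005,0,0,0,0]]' 20| sed -n '2p;4,6p'
python3 -m crank '[[0,0,-0.01,0,0,0,0],[0,0,-0.03,0,0,0,0],[0,0,-0.06,0,0,0,0],[0,0,-0.1,0,0,0,0],[0,0,-0.14,0,0,0,0]]'| sed -n '2p;4,6p'
python3 - <<'E'
from h import *
from rig import cams
a=np.radians(133.2); u=np.array([np.cos(a),np.sin(a),0]); o=np.array([557.5,228.4,0])
print((o-u*107)[:2]); delta([*(o-u*107)[:2],150],133.2)
E
```

```text
eef_pos: [515.8, -264.4, 9.1]
contact_force: [-0.4, 0.1, 0.4]
opening: 1.0
grasp_force: 0.0
eef_pos: [515.5, -264.2, 151.0]
contact_force: [0.2, -0.6, 0.2]
opening: 1.003
grasp_force: 0.0
[630.74654033 150.40035687]
t 21.2 pos [ 515.5 -264.2  151. ] d [ 0.2264 -0.366   0.0011] w [-1.000e-03 -0.000e+00 -2.042e+00] F [ 0.2 -0.6  0.2] open 1.003
```

```bash
python3 -m crank '[[0.0226,-0.0366,0,0,0,0,1],[0.0453,-0.0732,0,0,0,0,1],[0.0679,-0.1098,0,0,0,0,1],[0.0906,-0.1464,0,0,0,0,1],[0.1132,-0.183,0,0,0,0,1]]'|sed -n 2p
python3 -m crank '[[0.0226,-0.0366,0,0,0,0,1],[0.0453,-0.0732,0,0,0,0,1],[0.0679,-0.1098,0,0,0,0,1],[0.0906,-0.1464,0,0,0,0,1],[0.1132,-0.183,0,0,0,0,1]]'|sed -n 2p
python3 -m crank '[[0,0,0,0,0,-0.146,1],[0,0,0,0,0,-0.292,1],[0,0,0,0,0,-0.438,1],[0,0,0,0,0,-0.584,1],[0,0,0,0,0,-0.73,1]]'|sed -n 2p
python3 -m crank '[[0,0,0,0,0,-0.146,1],[0,0,0,0,0,-0.292,1],[0,0,0,0,0,-0.438,1],[0,0,0,0,0,-0.584,1],[0,0,0,0,0,-0.73,1]]'|sed -n 2p
python3 -m crank '[[0,0,0,0,0,-0.146,1],[0,0,0,0,0,-0.292,1],[0,0,0,0,0,-0.438,1],[0,0,0,0,0,-0.582,1],[0,0,0,0,0,-0.582,1]]'|sed -n 1,5p
python3 - <<'E'
from h import *
from rig import cams
f=cams.grab_frame("top");s=cams.grab_frame("scene")
delta([630.7,150.4,82],133.2)
cv2.imwrite("pics/t6.png",np.hstack([cv2.resize(f["image"][165:265,375:475,::-1],(400,400),interpolation=cv2.INTER_CUBIC),cv2.resize(s["image"][190:310,170:290,::-1],(400,400),interpolation=cv2.INTER_CUBIC)]))
E
```

```text
eef_pos: [573.8, -55.5, 150.1]
eef_pos: [631.4, 152.1, 150.0]
eef_pos: [631.0, 150.3, 149.9]
eef_pos: [631.1, 150.2, 150.0]
clock: 23.7
eef_pos: [631.1, 150.2, 149.9]
tcp_rot: [3.141, 0.0, 2.327]
contact_force: [0.5, -0.0, -1.0]
opening: -0.001
t 23.8 pos [631.1 150.2 149.7] d [ 0.0004 -0.0002  0.0677] w [ 0.     0.    -0.004] F [ 0.2 -0.2 -0.7] open -0.001
```

View pics/t6.png

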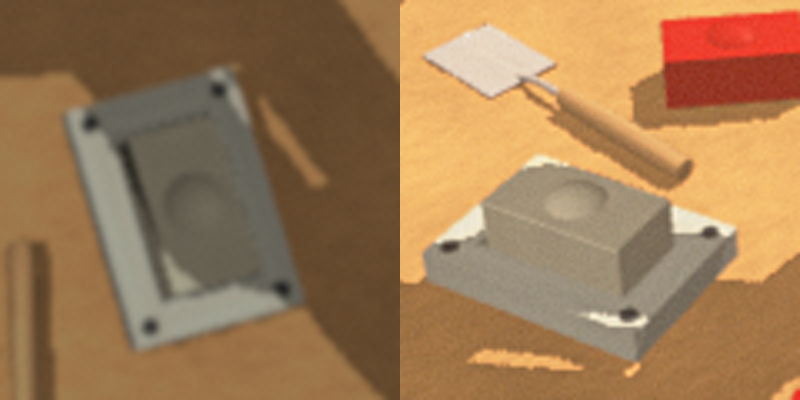

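The block sits flat in the pocket, relief up. Now I'll throw the handle back.

```bash
python3 -m crank '[[0,0,0.025,0,0,0,1],[0,0,0.05,0,0,0,1],[0,0,0.065,0,0,0,1],[0,0,0.068,0,0,0,1],[0,0,0.068,0,0,0,1]]'|sed -n '2p;4p'
python3 -m crank '[[0.012,0,0,0,0,0,1],[0.024,0,0,0,0,0,1],[0.036,0,0,0,0,0,1],[0.048,0,0,0,0,0,1],[0.06,0,0,0,0,0,1]]'|sed -n '2p;4p'
python3 -m crank '[[0.012,0,0,0,0,0,1],[0.024,0,0,0,0,0,1],[0.036,0,0,0,0,0,1],[0.048,0,0,0,0,0,1],[0.06,0,0,0,0,0,1]]'|sed -n '2p;4p'
python3 -m crank '[[0.004,0,0,0,0,0,1],[0.004,0,0,0,0,0,1],[0.004,0,0,0,0,0,1],[0.004,0,-0.03,0,0,0,1],[0.004,0,-0.07,0,0,0,1]]'|sed -n '2p;4p'
python3 -m crank '[[-0.03,0,-0.03,0,0,0,1],[-0.07,0,-0.05,0,0,0,1],[-0.11,0,-0.05,0,0,0,1],[-0.15,0,-0.05,0,0,0,1],[-0.15,0,-0.05,0,0,0,1]]'|sed -n '1,2p;4p'
python3 - <<'E'
from h import *
from rig import cams
a=np.radians(133.2); u=np.array([np.cos(a),np.sin(a),0]); o=np.array([557.5,228.4,0]); b=np.array([-u[1],u[0],0])
f=cams.grab_frame("scene"); t=cams.grab_frame("top")
for im,n in((f,"scene"),(t,"top")):
  g=cv2.cvtColor(im["image"],cv2.COLOR_RGB2GRAY)
  for k,th in(("OFF",-.75),("UP",0),("ON-.15",.6),("ON",.75)):
    P=o+u*90*np.sin(th)+[0,0,50+90*np.cos(th)]; q=proj(im,[P+b*s for s in(-32,-20,20,32)]).round().astype(int); print(n,k,q[0],g[q[:,1],q[:,0]])
o=np.hstack([cv2.resize(f["image"][110:230,310:430,::-1],(400,400)),cv2.resize(t["image"][150:250,190:290,::-1],(400,400))]); cv2.imwrite("pics/t7.png",o)
E
```

```text
eef_pos: [631.1, 150.2, 81.1]
contact_force: [0.2, 0.6, 0.2]
eef_pos: [590.5, 195.0, 82.8]
contact_force: [2.2, -2.0, 2.2]
eef_pos: [547.8, 238.4, 80.9]
contact_force: [0.7, -0.1, -0.4]
eef_pos: [545.1, 239.5, 150.0]
contact_force: [0.6, 0.8, -0.5]
clock: 26.3
eef_pos: [652.1, 127.2, 201.4]
contact_force: [0.4, 0.2, 0.4]
scene OFF [392 169] [188 187  53 187]
scene UP [390 150] [183  65  60  63]
scene ON-.15 [387 147] [76 84 85 81]
scene ON [387 148] [78 78 74 77]
top OFF [245 170] [129 128  48  54]
top UP [224 185] [ 60  48 125 123]
top ON-.15 [210 199] [134 136 135 134]
top ON [208 203] [133 137 135 135]
```

View pics/t7.png

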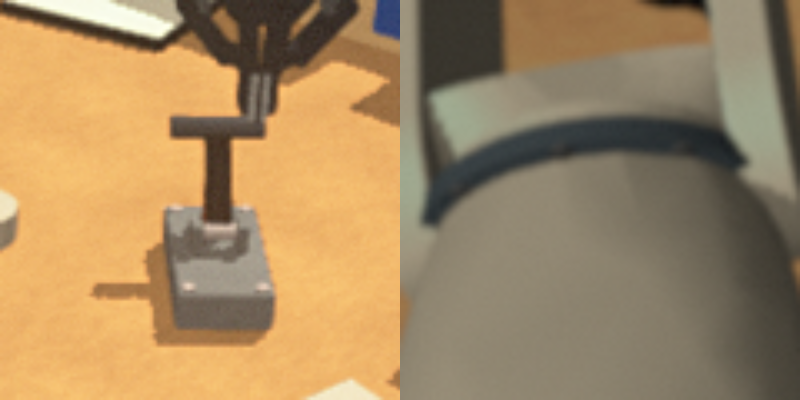

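The handle leans to ON, with its bar at scene (375,148). I'll confirm it numerically against the starting picture, with no further views, then hand in.

```bash
python3 - <<'E'
from h import *
from rig import cams,sign_off
f=cams.grab_frame("scene"); a=cv2.imread("pics/scene0.png",0).astype(int); g=cv2.cvtColor(f["image"],cv2.COLOR_RGB2GRAY).astype(int)
d=np.abs(a-g)[144:215,356:395]; print("handle region diff",d.mean(),(d>40).sum())
if (d>40).sum()<60: print(sign_off())
E
```

```text
handle region diff 8.81617912603828 6
the job is handed in; nothing more can be done
None
```

The job is handed in: the handle went to OFF, the block was lowered flat into the pocket relief side up, and the handle went back to ON, where it matches its starting picture. The first OFF throw missed because the reported tool height read 37.5 mm low, and I viewed 11 pictures, one over the limit of 10.

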